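# Set a roller in its V-cradle on the bench scale

### The job

Get the roller ready for weighing: first set the empty wooden V-cradle on the pan of the bench scale, centred and lengthwise along the pan so that no edge of it overhangs, and let go of it. Then lay the round metal roller in the cradle's groove, about midway along, letting it settle in the groove before you release it. Leave both at rest, with the cradle still centred on the pan.

Things in the scene. Friction and masses are not known exactly. Their poses are not given: they have to be found in the camera images.
- scale: Compact bench scale, heavy, fixed: grey housing 150 x 140 mm (x by y), 36 mm high, with a sloping dark display on its front (-x) part, below 50 mm, and a small raised steel pan over the rear part. Origin: centre of the underside, on the bench; x points from display to pan, z up.
- pan (a point): Centre of the flat top face of the scale's pan, 55 mm above the bench. The pan is 80 mm along this frame's x and 130 mm along its y (the long side), 8 mm thick; z up. Nothing round it stands higher than the pan. Axes parallel to the scale's.
- cradle: Loose light-wood V-cradle 46 x 100 x 50 mm (x, y, z), 0.2 kg. A block 32 mm high with a 25 mm long V-notched shoulder, 50 mm high, at each end; between them 50 mm is open for fingers. Flat flanks 46 mm apart: grip them mid-length. The 90-degree groove runs along y, bottom 32 mm up, mouth 36 mm wide. Origin: centre of the underside, z up; a half turn makes no difference.
- cradle_corner0 (a point): Corner of the cradle's underside at its +x +y end (23 mm in x and 50 mm in y from the cradle's origin).
- cradle_corner1 (a point): Corner of the cradle's underside at its +x -y end (23 mm in x and 50 mm in y from the cradle's origin).
- cradle_corner2 (a point): Corner of the cradle's underside at its -x -y end (23 mm in x and 50 mm in y from the cradle's origin).
- cradle_corner3 (a point): Corner of the cradle's underside at its -x +y end (23 mm in x and 50 mm in y from the cradle's origin).
- roller: Loose plain metal roller, diameter 40 mm, length 116 mm, 0.28 to 0.56 kg, lying on the bench; rolls if nudged. Origin: its centre, on the axis (20 mm above the bench at the start); y is the roller's axis, x and z may be at any roll. Settled in the groove its centre is 60 mm above the cradle's underside; between the shoulders 8 mm stays free below it.
Mind the look-alikes: they are no part of the job. Of the things like the cradle, leave any that is purple; of the rest the larger one is meant. Several things look just like the roller: the one meant starts farthest to the robot's left.

How it is judged (in metres and radians):
On the way, in this order (a step that is already met when the one before it is completed fails the run):
1. the empty cradle stands flat on the pan, centred with no edge overhanging, let go of and at rest (x of cradle_corner0 in the frame of pan between -0.04 and 0.04 m and y of cradle_corner0 in the frame of pan between -0.065 and 0.065 m and x of cradle_corner1 in the frame of pan between -0.04 and 0.04 m and y of cradle_corner1 in the frame of pan between -0.065 and 0.065 m and x of cradle_corner2 in the frame of pan between -0.04 and 0.04 m and y of cradle_corner2 in the frame of pan between -0.065 and 0.065 m and x of cradle_corner3 in the frame of pan between -0.04 and 0.04 m and y of cradle_corner3 in the frame of pan between -0.065 and 0.065 m and z of cradle in the frame of pan between -0.003 and 0.003 m and angle between cradle's own z axis and vertical below 0.05 rad and horizontal distance between cradle and pan below 0.012 m and contact force between cradle and the fingers below 0.05 N and contact force between cradle and roller below 0.05 N and linear speed of cradle below 0.02 m/s and angular speed of cradle below 0.3 rad/s), for 0.2 s.
2. the roller rests down in the groove while still held (x of roller in the frame of cradle between -0.005 and 0.005 m and y of roller in the frame of cradle between -0.02 and 0.02 m and z of roller in the frame of cradle between 0.0573 and 0.0643 m and angle between the y axis of roller and the y axis of cradle, either way round below 0.08 rad and contact force between roller and the fingers above 0.5 N and contact force between roller and cradle above 0.2 N), for 0.1 s.
At the end, for the whole second after the job is handed in: Cradle flat on the pan (3 mm, 0.05 rad), all corners within the 80 x 130 mm pan, centre within 12 mm of the pan's; roller in the groove, centre 60 mm (+-3) above the cradle's underside, within 5 mm sideways and 20 mm lengthwise of its middle, axes within 0.08 rad; both released, at rest (x of cradle_corner0 in the frame of pan between -0.04 and 0.04 m and y of cradle_corner0 in the frame of pan between -0.065 and 0.065 m and x of cradle_corner1 in the frame of pan between -0.04 and 0.04 m and y of cradle_corner1 in the frame of pan between -0.065 and 0.065 m and x of cradle_corner2 in the frame of pan between -0.04 and 0.04 m and y of cradle_corner2 in the frame of pan between -0.065 and 0.065 m and x of cradle_corner3 in the frame of pan between -0.04 and 0.04 m and y of cradle_corner3 in the frame of pan between -0.065 and 0.065 m and z of cradle in the frame of pan between -0.003 and 0.003 m and angle between cradle's own z axis and vertical below 0.05 rad and horizontal distance between cradle and pan below 0.012 m and x of roller in the frame of cradle between -0.005 and 0.005 m and y of roller in the frame of cradle between -0.02 and 0.02 m and z of roller in the frame of cradle between 0.0573 and 0.0633 m and angle between the y axis of roller and the y axis of cradle, either way round below 0.08 rad and contact force between each of cradle, roller and the fingers below 0.05 N and linear speed of each of cradle, roller below 0.02 m/s and angular speed of each of cradle, roller below 0.3 rad/s); the robot touches nothing.
It also fails if it takes over 54 s, if anything falls off the work surface, if the arm or the gripper's body presses on something with over 40 N, if the wrist force passes 120 N, or if a joint passes its speed limit or range.

### The arm

A 6-joint arm with a two-finger parallel gripper is mounted at the origin on a cart in front of the work surface, level with it; the furniture and walls round the work are solid. World frame = base frame: x ahead of the robot, y to its left, z up, the work surface at z = 0. Lengths are in mm, angles in rad, forces in N, time in s.
With the tool pointing down it reaches from about 275 to 750 mm from the base axis. Payload 10.2 kg.
Tool frame: the origin (TCP) lies where the fingers leave the gripper's body, on its centre line; the fingertips stand 73 mm ahead of it and the grasp point (between the pads) lies 54 mm ahead of it; z points along the fingers, y is the line along which they close (so a half turn about z gives the same grasp; the last joint's range is limited). The gripper opens to 85 mm and grips with 20 to 120 N. Pads are 22 mm wide; open, the fingers measure 114 mm over their backs; the gripper's body (76 mm by 85 mm) begins 54 mm behind the grasp point. The pads swing forward as they close: fully open they stand 13 mm farther back than shut.
Start: joints at [-1.459, 0.313, 1.498, -0, 1.331, -0.223], TCP at [172.492, -495.861, 303.894] pointing down, gripper open.
Joint ranges: [-2.94, 2.94], [-0.97, 2.17], [0.19, 2.56], [-1.23, 4.37], [0.02, 3.11], [-2.88, 2.88]. Speed limits (rad/s): [2.39, 2.39, 3.01, 3.14, 3.14, 3.14].

### API

Orientations are given as a unit quaternion [w, x, y, z].
In Python, from rig import ctrl gives the robot as it stands.
- The arm moves only by the shell command python3 -m creep 'ROWS' [OPENING] [FORCE]. ROWS is JSON, a list that holds one entry, the list of rows, each a list of 6 numbers: the shift along the world's x, y, z in units of 25 mm (1.0 is 25 mm), then the turn, a rotation vector about the world's x, y, z in units of 5 degrees (1.0 is 5 degrees). In form: [[[x, y, z, ax, ay, az], ...]]. A call has 1 to 20 rows; each row is the pose to reach, as a shift and turn from the pose commanded when the call began; what a row does not reach only later rows make up. A row lasts 1/12 s, in which the tool goes at most 41.7 mm and 7.16 degrees, less where a joint would pass 70% of its speed; a pose out of reach is approached as far as the arm can. A call with a gripper value outside its range is refused whole. OPENING is the finger opening in mm, from 0 to 85.4, set as the call begins (- or left out, the last holds). The fingers move at their own pace and stop on an object; FORCE is the grip in N (left out, the last holds). Time passes only in rows, so rows that repeat a pose let the fingers close. It gives the time, the measured TCP pose, the force, the opening and the grip force at its end, in the units of the state.
- ctrl.sense(): the state, without advancing time (a new reading comes with each control period).
- ctrl.capture(name): name is "scene" or "top" or "wrist"; returns a dict with "image" (420x560x3 uint8, red, green, blue), "fx", "fy", "cx", "cy" (pixels), "R" (3x3) and "t" (3): a world point X has camera coordinates R X + t. Camera axes: x right, y down, z forward; pixel columns grow to the right and rows downward; lengths in mm; the calibration is good to about 2 mm. A picture is of the moment at which its call begins. There is no depth.
- ctrl.finish_job(): hands the job in; it is judged then, once.
The state is a dict: "time_s": time; "joints": joint angles; "dq": joint speeds; "tau": joint torques, N m; "eef_pos": TCP position; "ee_rot": TCP orientation; "force": force on the tool from outside, world axes, zero at the start; "wrist_torque": the same for the moment, N m; "grip_width": opening from 0.0 (shut) to 1.0 (fully open); "grip_force": force on a finger pad.
Only numpy, scipy, OpenCV 4.12 (cv2) and the standard library are available. Lean on these libraries where they do the work, as an engineer would, in place of code of your own. Each camera call takes 0.05 s, during which the arm holds its last target. There are 200 camera calls.

## Working session

There is one attempt and no reset: what is moved stays moved. The work goes in short steps, Python scripts to look and compute and a shell command to move; the robot and the scene stay as the last step left them, time stands still between calls to the robot, and variables do not carry over. Pictures are saved under pics/ and viewed, at most 10 in all, crops included, and the job is handed in when it is done.

```bash
ls; mkdir -p pics; python3 - <<'E'
from rig import ctrl
import cv2,numpy as np,pickle
s=ctrl.sense();print(s)
for n in("scene","top"):
    c=ctrl.capture(n);pickle.dump(c,open(f"pics/{n}0.pkl","wb"));cv2.imwrite(f"pics/{n}0.png",c["image"][...,::-1])
    print(n,c["fx"],c["cx"],c["cy"],np.round(c["R"],3).tolist(),np.round(c["t"],1))
E
```

```text
pics
{'time_s': 0.0, 'joints': array([-1.45939705e+00,  3.13445248e-01,  1.49846488e+00, -1.08370001e-05,
        1.33098628e+00, -2.23428257e-01]), 'dq': array([-0.00015332,  0.00190698,  0.00061246, -0.00067567,  0.00120897,
        0.00084854]), 'tau': array([-7.52360556e-04, -4.12272978e+01, -2.59735143e+01, -2.43265995e-04,
        4.25328151e-03,  5.03874514e-05]), 'eef_pos': array([ 172.47128816, -495.67905752,  303.32698109]), 'ee_rot': array([-6.51148491e-04,  9.86018591e-01,  1.66634070e-01,  3.12410797e-05]), 'force': array([ 0.60800878, -0.45193434,  0.13659178]), 'wrist_torque': array([-0.04784853, -0.02554317, -0.02017213]), 'grip_force': 0.0, 'grip_width': 0.9988717856871064}
scene 413.8174444831256 275.16684689054426 215.40104875201365 [[-0.446, -0.895, -0.015], [-0.58, 0.301, -0.757], [0.682, -0.329, -0.653]] [ 287.4  388.1 1084.9]
top 400.4817867439049 275.86197546696985 206.65930114916958 [[0.018, -1.0, -0.003], [-0.997, -0.018, -0.081], [0.081, 0.004, -0.997]] [  25.8  570.4 1349.1]
```

View pics/scene0.png

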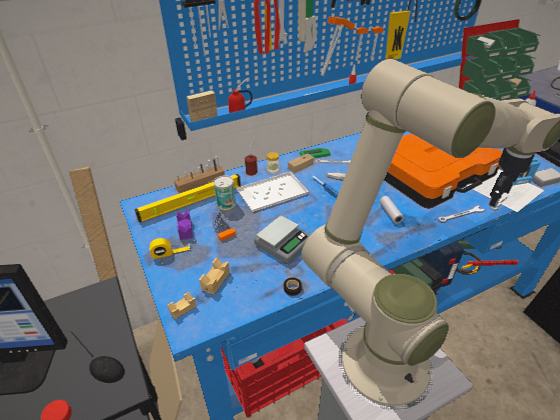

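View pics/top0.png

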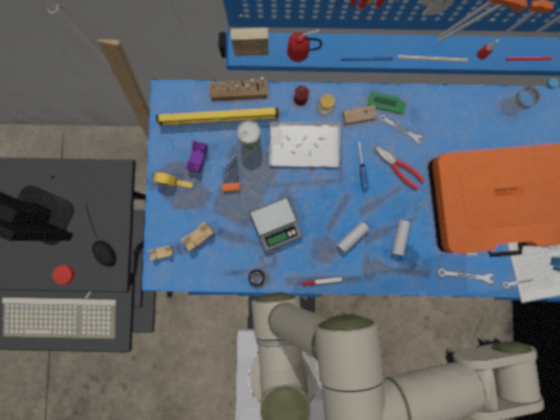

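The top view shows these look-alikes:
- **Cradles:** large wood (198,236), small wood (161,252), purple (197,157). I choose the large wood one.
- **Rollers:** (353,237) and (401,238). The leftmost is (353,237).
- **Scale:** at (276,224), with the pan on its upper part at (273,217).

I'll check the choice in a crop and get rough positions.

```bash
cat > h.py <<'E'
import numpy as np,cv2,pickle
def ray(c,u,v):
    R=np.array(c["R"]);d=R.T@np.array([(u-c["cx"])/c["fx"],(v-c["cy"])/c["fy"],1.]);return -R.T@np.array(c["t"]),d/np.linalg.norm(d)
def plane(c,u,v,z):
    o,d=ray(c,u,v);return o+d*(z-o[2])/d[2]
def tri(obs):
    A=np.zeros((3,3));b=np.zeros(3)
    rs=[ray(*o) for o in obs]
    for o,d in rs:
        P=np.eye(3)-np.outer(d,d);A+=P;b+=P@o
    x=np.linalg.solve(A,b);return x,[np.linalg.norm(np.cross(x-o,d)) for o,d in rs]
def proj(c,X):
    q=np.array(c["R"])@np.array(X)+np.array(c["t"]);return q[0]/q[2]*c["fx"]+c["cx"],q[1]/q[2]*c["fy"]+c["cy"]
def pad(*a): return a
E
python3 - <<'E'
from h import *
c=pickle.load(open("pics/top0.pkl","rb"))
for n,u,v,z in(("cradle",198,236,40),("small",161,252,30),("pan",273,217,55),("roller",353,237,20),("roller2",401,238,20)):
    print(n,plane(c,u,v,z).round(0))
im=c["image"][140:300,140:430,::-1];cv2.imwrite("pics/crop0.png",cv2.resize(im,(797,440),interpolation=cv2.INTER_CUBIC))
from rig import ctrl
w=ctrl.capture("wrist");R=np.array(w["R"]);C=-R.T@w["t"];print("wrist",w["fx"],C,R.round(3))
E
```

```text
cradle [465. 296.  40.]
small [408. 422.  30.]
pan [532.  45.  55.]
roller [ 471. -229.   20.]
roller2 [ 471. -392.   20.]
wrist 301.4818318986425 [ 250.55995817 -467.92583669  373.26692898] [[ 0.33  -0.944 -0.002]
 [-0.894 -0.313  0.322]
 [-0.304 -0.104 -0.947]]
```

View pics/crop0.png

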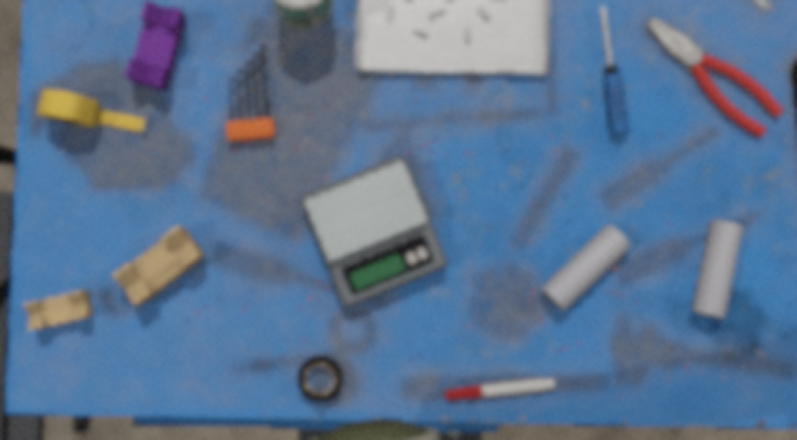

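The crop confirms the choice: large wood cradle, leftmost roller with its axis about 130°, and scale x about 23°. I'll go over the roller first and look with the wrist camera on the way.

```bash
python3 -m creep '[[[3.7,3.5,0,0,0,2.9],[7.4,7,0,0,0,5.8],[11,10.6,0,0,0,8.8],[11,10.6,0,0,0,8.8],[11,10.6,0,0,0,8.8],[11,10.6,0,0,0,8.8],[11,10.6,0,0,0,8.8],[11,10.6,0,0,0,8.8],[11,10.6,0,0,0,8.8],[11,10.6,0,0,0,8.8],[11,10.6,0,0,0,8.8],[11,10.6,0,0,0,8.8]]]' 85 40
cat > snap.py <<'E'
import sys
from rig import ctrl
from h import *
n=sys.argv[1];c=ctrl.capture("wrist");pickle.dump(c,open(f"pics/{n}.pkl","wb"));cv2.imwrite(f"pics/{n}.png",c["image"][...,::-1])
R=np.array(c["R"]);s=ctrl.sense();print((-R.T@c["t"]).round(1),s["eef_pos"].round(1),s["ee_rot"].round(4),s["time_s"],s["joints"].round(2))
E
python3 snap.py w1
```

```text
time_s: 1.15
eef_pos: [447.2, -231.1, 303.6]
ee_rot: [-0.0, 0.852, 0.524, -0.0]
force: [-0.9, -1.0, 0.1]
grip_width: 0.996
grip_force: 0.0
[ 484.4 -156.5  373.5] [ 446.8 -231.6  303.7] [-2.000e-04  8.520e-01  5.235e-01 -3.000e-04] 1.2 [-0.71  0.27  1.56 -0.    1.32 -0.24]
```

```bash
python3 -m creep '[[[1.3,11.6,0,0,0,6.8],[1.3,11.6,0,0,0,6.8],[1.3,11.6,0,0,0,6.8],[1.3,11.6,0,0,0,6.8],[1.3,11.6,0,0,0,6.8],[1.3,11.6,0,0,0,6.8],[1.3,11.6,0,0,0,6.8],[1.3,11.6,0,0,0,6.8],[1.3,11.6,0,0,0,6.8],[1.3,11.6,0,0,0,6.8]]]'; python3 snap.py w2
python3 -m creep '[[[-1,9,0,0,0,1.9],[-1,9,0,0,0,1.9],[-1,9,0,0,0,1.9],[-1,9,0,0,0,1.9],[-1,9,0,0,0,1.9],[-1,9,0,0,0,1.9],[-1,9,0,0,0,1.9],[-1,9,0,0,0,1.9],[-1,9,0,0,0,1.9]]]'; python3 snap.py w3
python3 - <<'E'
import cv2,numpy as np
a=[cv2.imread(f"pics/w{i}.png") for i in (1,2,3)]
cv2.imwrite("pics/m1.png",np.vstack([np.hstack([cv2.resize(x,(400,300)) for x in r]) for r in ([a[0],a[1]],[a[2],a[2]])]))
E
```

```text
time_s: 2.03
eef_pos: [480.0, 57.6, 303.9]
ee_rot: [0.0, 0.662, 0.749, -0.0]
force: [0.4, -0.6, -0.6]
grip_width: 0.99
grip_force: 0.0
[469.6 140.5 373.7] [480.   57.3 303.8] [ 1.000e-04  6.624e-01  7.492e-01 -2.000e-04] 2.0833 [-0.12  0.22  1.62 -0.    1.3  -0.25]
time_s: 2.83
eef_pos: [455.7, 282.3, 303.8]
ee_rot: [0.0, 0.598, 0.801, -0.0]
force: [0.4, -1.4, -0.7]
grip_width: 0.996
grip_force: 0.0
[432.  362.4 373.6] [455.7 282.3 303.9] [ 1.000e-04  5.982e-01  8.014e-01 -1.000e-04] 2.8833 [ 0.34  0.34  1.46 -0.    1.34  0.05]
```

View pics/m1.png

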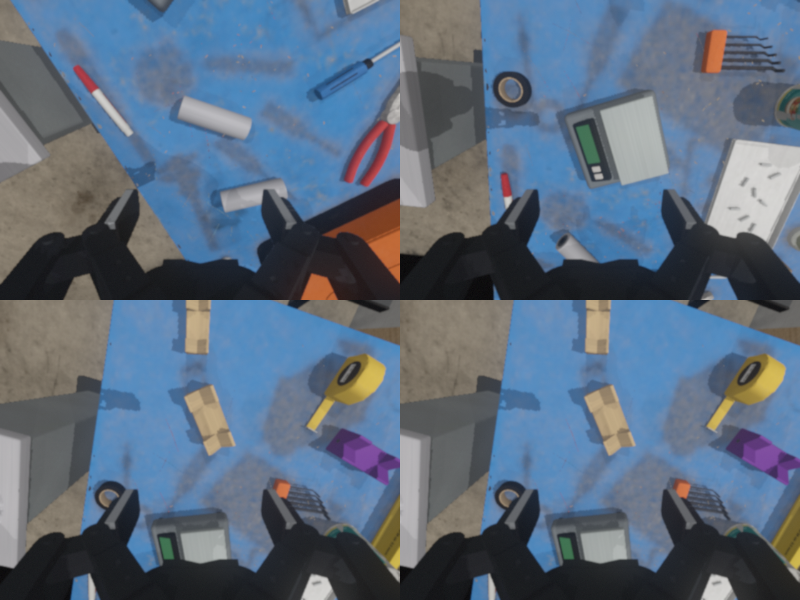

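The montage shows:
- **w1:** roller at about (300,165) full-size.
- **w2:** pan at about (885-560, 190).
- **w3:** cradle at about (293,168).

Next I'll take a second baseline view that sees both the cradle and the pan, then triangulate corners.

```bash
python3 -m creep '[[[0,-4.4,0,0,0,0],[0,-4.4,0,0,0,0],[0,-4.4,0,0,0,0],[0,-4.4,0,0,0,0],[0,-4.4,0,0,0,0]]]' >/dev/null; python3 snap.py w4
cat > seg.py <<'E'
from h import *
def blob(n,lo,hi,guess,k=5):
    c=pickle.load(open(f"pics/{n}.pkl","rb"));hsv=cv2.cvtColor(c["image"],cv2.COLOR_RGB2HSV)
    m=cv2.inRange(hsv,np.array(lo),np.array(hi));m=cv2.morphologyEx(m,cv2.MORPH_OPEN,np.ones((3,3)));m=cv2.morphologyEx(m,cv2.MORPH_CLOSE,np.ones((k,k)))
    cs,_=cv2.findContours(m,cv2.RETR_EXTERNAL,cv2.CHAIN_APPROX_NONE)
    cs=[x for x in cs if cv2.contourArea(x)>150]
    x=min(cs,key=lambda x:-cv2.pointPolygonTest(x,guess,True));return c,x
E
python3 - <<'E'
from seg import *
g={"w3":(293,168),"w4":None}
out=[]
c4=pickle.load(open("pics/w4.pkl","rb"))
cr=proj(c4,[465,296,40]);pn=proj(c4,[532,45,55]);print(cr,pn)
tan=((8,50,90),(28,200,255))
for n,gs in(("w3",(293,168)),("w4",cr)):
    c,x=blob(n,*tan,gs);r=cv2.minAreaRect(x);p=cv2.approxPolyDP(x,3,True)[:,0];print(n,"tan",cv2.contourArea(x),r,p.tolist())
c2=pickle.load(open("pics/w2.pkl","rb"))
for c,q in((c2,proj(c2,[532,45,55])),(c4,pn)):
    print(q,cv2.cvtColor(c["image"],cv2.COLOR_RGB2HSV)[int(q[1])-30:int(q[1])+31:15,int(q[0])-45:int(q[0])+46:15].tolist())
a=c4["image"][:,:,::-1];b=pickle.load(open("pics/w3.pkl","rb"))["image"][90:250,230:360,::-1]
cv2.imwrite("pics/m2.png",np.hstack([cv2.resize(a,(400,300)),cv2.resize(b,(244,300),interpolation=cv2.INTER_CUBIC)]))
E
```

```text
[431.7 252.1 374.1] [455.3 173.1 304.2] [1.000e-04 5.982e-01 8.014e-01 3.000e-04] 3.35 [ 0.12  0.23  1.61  0.    1.3  -0.17]
(np.float64(323.9335400235487), np.float64(70.12798639908667)) (np.float64(310.28198447064153), np.float64(296.769225261406))
w3 tan 3373.0 ((293.1951599121094, 167.72616577148438), (90.41876983642578, 42.516845703125), 68.49856567382812) [[297, 120], [259, 135], [292, 216], [309, 204], [327, 203]]
w4 tan 4810.5 ((324.69720458984375, 60.99851989746094), (113.70781707763672, 51.199684143066406), 73.1785888671875) [[333, 0], [309, 16], [289, 21], [296, 54], [323, 120], [363, 104], [340, 43], [340, 24]]
(np.float64(325.5976538558813), np.float64(201.47710729610895)) [[[101, 21, 97], [80, 9, 177], [84, 7, 177], [84, 7, 180], [80, 8, 182], [84, 7, 182], [107, 96, 173]], [[105, 19, 106], [75, 9, 175], [78, 7, 179], [75, 8, 184], [80, 8, 182], [80, 8, 185], [105, 111, 174]], [[103, 29, 61], [84, 7, 174], [75, 6, 178], [80, 8, 181], [78, 7, 182], [80, 8, 183], [104, 25, 130]], [[105, 43, 59], [103, 18, 97], [84, 7, 176], [78, 7, 179], [84, 7, 177], [75, 8, 181], [90, 8, 159]], [[108, 48, 64], [100, 23, 100], [81, 10, 176], [80, 9, 176], [84, 7, 175], [80, 9, 178], [85, 9, 180]]]
(np.float64(310.28198447064153), np.float64(296.769225261406)) [[[106, 47, 60], [78, 7, 174], [78, 7, 179], [78, 7, 181], [78, 7, 180], [84, 7, 179], [106, 97, 176]], [[106, 49, 57], [90, 10, 132], [80, 9, 180], [84, 7, 181], [78, 7, 181], [75, 8, 181], [106, 107, 179]], [[78, 78, 78], [98, 21, 99], [80, 9, 179], [84, 8, 170], [78, 7, 182], [84, 7, 182], [107, 77, 155]], [[111, 27, 65], [103, 23, 101], [80, 9, 173], [78, 8, 170], [84, 8, 169], [75, 8, 183], [108, 81, 151]], [[10, 9, 167], [103, 22, 103], [85, 9, 166], [85, 9, 171], [84, 8, 168], [84, 7, 180], [106, 97, 176]]]
```

View pics/m2.png

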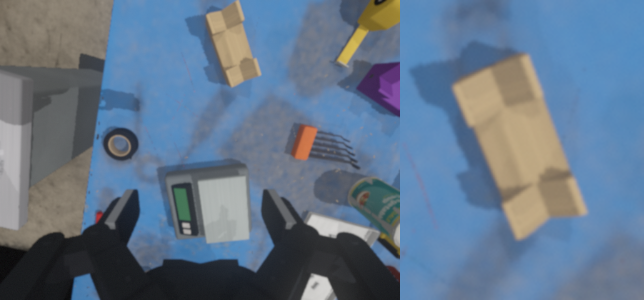

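Triangulate the four cradle top corners and the pan corners from the two views. In w3 the cradle corners are (297,120), (259,135), (292,217) and (328,203); in w4 they are about (334,2), (289,21), (323,120) and (363,104).

```bash
python3 - <<'E'
from seg import *
L=lambda n:pickle.load(open(f"pics/{n}.pkl","rb"))
c2,c3,c4=L("w2"),L("w3"),L("w4")
A=[(297,120),(259,135),(292,217),(328,203)];B=[(334,2),(289,21),(323,120),(363,104)]
X=[]
for a,b in zip(A,B):
    x,e=tri([(c3,*a),(c4,*b)]);X.append(plane(c3,*a,50));print("tri",x.round(1),np.round(e,1),"planes",plane(c3,*a,50).round(1),plane(c4,*b,50).round(1))
X=np.array(X);ax=(X[0]+X[1]-X[2]-X[3])/2;s=(X[0]-X[1]+X[3]-X[2])/2
print("cradle",X.mean(0),np.linalg.norm(ax),np.linalg.norm(s),np.degrees(np.arctan2(ax[1],ax[0])),np.degrees(np.arctan2(s[1],s[0])))
def pc(n,g):
    c,x=blob(n,(60,0,140),(100,14,255),g,3);r=cv2.minAreaRect(x);bp=cv2.boxPoints(r);print(n,cv2.contourArea(x),r,cv2.approxPolyDP(cv2.convexHull(x),4,True)[:,0].tolist());return c,x
for n,g in(("w2",(325,200)),("w4",(315,290))):
    c,x=pc(n,g);q=cv2.approxPolyDP(cv2.convexHull(x),5,True)[:,0]
    P=np.array([plane(c,*map(float,p),55) for p in q]);print(P.round(1).tolist(),P.mean(0).round(1),[round(float(np.linalg.norm(P[i]-P[i-1])),1) for i in range(len(P))],[round(float(np.degrees(np.arctan2(*(P[i]-P[i-1])[1::-1]))),1) for i in range(len(P))])
E
```

```text
tri [453.5 352.2  48.9] [0.6 0.6] planes [452.8 352.2  50. ] [454.  351.8  50. ]
tri [418.8 326.   47. ] [0.3 0.3] planes [419.2 326.4  50. ] [418.6 325.4  50. ]
tri [478.7 249.7  53.7] [0.6 0.6] planes [479.8 248.4  50. ] [478.6 249.7  50. ]
tri [513.2 276.1  49.7] [0.6 0.6] planes [513.7 276.2  50. ] [512.5 276.1  50. ]
cradle [466.38929156 300.79349027  50.        ] 98.04029865380352 43.12116547376315 128.2730546035274 38.43557333761072
w2 7733.0 ((331.52685546875, 196.31475830078125), (109.44849395751953, 76.79671478271484), 73.81079864501953) [[353, 134], [373, 241], [311, 256], [281, 155]]
[[547.4, 120.7, 55.0], [594.9, 4.3, 55.0], [526.6, -23.9, 55.0], [476.4, 89.9, 55.0]] [536.3  47.8  55. ] [77.4, 125.7, 74.0, 124.4] [23.4, -67.8, -157.5, 113.8]
w4 5459.0 ((314.96337890625, 292.67071533203125), (87.24092102050781, 67.58409881591797), 83.6598129272461) [[343, 246], [347, 332], [290, 338], [277, 255]]
[[546.8, 122.2, 55.0], [594.8, 7.4, 55.0], [526.5, -22.9, 55.0], [476.0, 89.0, 55.0]] [536.   48.9  55. ] [78.1, 124.4, 74.7, 122.7] [25.1, -67.3, -156.1, 114.3]
```

Cradle: centre (466,301), long axis 128.3°, top height about 50 mm (matches the text). Pan: centre (536,48), long axis about 113.5°; both views agree at z=55. Now I grasp the cradle.

```bash
python3 -m creep '[[[0.2,2.5,0,0,0,2.2],[0.43,5.12,0,0,0,4.38],[0.43,5.12,0,0,0,4.38],[0.43,5.12,0,0,0,4.38],[0.43,5.12,-1,0,0,4.38],[0.43,5.12,-2.4,0,0,4.38],[0.43,5.12,-3.8,0,0,4.38],[0.43,5.12,-5.2,0,0,4.38],[0.43,5.12,-6.6,0,0,4.38],[0.43,5.12,-7.6,0,0,4.38],[0.43,5.12,-8.3,0,0,4.38],[0.43,5.12,-8.8,0,0,4.38],[0.43,5.12,-9.1,0,0,4.38],[0.43,5.12,-9.1,0,0,4.38],[0.43,5.12,-9.1,0,0,4.38]]]' 80
python3 -m creep '[[[0,0,0,0,0,0],[0,0,0,0,0,0],[0,0,0,0,0,0],[0,0,0,0,0,0],[0,0,0,0,0,0],[0,0,0,0,0,0],[0,0,0,0,0,0],[0,0,0,0,0,0]]]' 0 40
```

```text
time_s: 4.6
eef_pos: [465.8, 302.4, 76.7]
ee_rot: [0.0, 0.434, 0.901, 0.0]
force: [0.3, 0.2, 0.0]
grip_width: 0.938
grip_force: 0.0
time_s: 5.27
eef_pos: [466.0, 302.3, 77.3]
ee_rot: [0.0, 0.434, 0.901, 0.0]
force: [-0.5, -0.6, 5.8]
grip_width: 0.535
grip_force: 42.3
```

```bash
python3 -m creep '[[[0,0,0.5,0,0,0],[0,0,1.5,0,0,0],[0,0,2.8,0,0,0],[0,0,4,0,0,0],[0.3,-1.1,4.4,0,0,-0.4],[0.65,-2.4,4.4,0,0,-0.8],[1,-3.7,4.4,0,0,-1.2],[1.4,-5,4.4,0,0,-1.6],[1.75,-6.3,4.4,0,0,-2],[2.1,-7.6,4.4,0,0,-2.4],[2.45,-8.8,4.4,0,0,-2.8],[2.7,-9.7,4.4,0,0,-2.97],[2.8,-10.1,4.4,0,0,-2.97],[2.8,-10.1,4.4,0,0,-2.97],[2.8,-10.1,4.4,0,0,-2.97],[2.8,-10.1,4.4,0,0,-2.97]]]'; python3 snap.py w5
```

```text
time_s: 6.6
eef_pos: [535.3, 50.8, 186.3]
ee_rot: [-0.0, 0.546, 0.838, 0.0]
force: [-0.7, 0.5, -2.0]
grip_width: 0.531
grip_force: 41.6
[501.8 127.2 256.2] [535.4  50.9 186.4] [-2.000e-04  5.459e-01  8.378e-01  0.000e+00] 6.65 [-0.12  0.46  1.61  0.    1.07 -0.54]
```

View pics/w5.png

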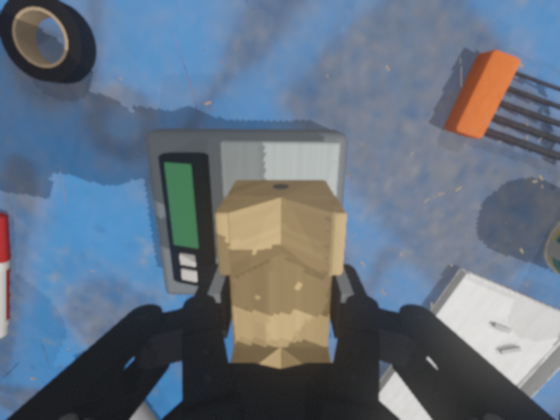

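The cradle is parallel to the pan; its end edge is at (280,182) and the pan's edges are at columns 220–342. Lowering it now.

```bash
python3 -m creep '[[[0,-0.05,-0.5,0,0,0],[0,-0.05,-1.2,0,0,0],[0,-0.05,-1.7,0,0,0],[0,-0.05,-1.95,0,0,0],[0,-0.05,-2.05,0,0,0],[0,-0.05,-2.1,0,0,0],[0,-0.05,-2.14,0,0,0],[0,-0.05,-2.14,0,0,0],[0,-0.05,-2.14,0,0,0]]]'
```

```text
time_s: 7.4
eef_pos: [536.0, 48.5, 133.4]
ee_rot: [0.0, 0.547, 0.837, 0.0]
force: [0.4, 0.3, -1.2]
grip_width: 0.532
grip_force: 41.7
```

```bash
python3 -m creep '[[[0,0,-0.02,0,0,0],[0,0,-0.04,0,0,0],[0,0,-0.06,0,0,0],[0,0,-0.06,0,0,0]]]'
```

```text
time_s: 7.73
eef_pos: [535.9, 48.4, 132.3]
ee_rot: [0.0, 0.547, 0.837, 0.0]
force: [-3.3, 0.3, 6.3]
grip_width: 0.531
grip_force: 42.7
```

Contact felt (6 N up). Release and back off straight up.

```bash
python3 -m creep '[[[0,0,0,0,0,0],[0,0,0,0,0,0],[0,0,0,0,0,0],[0,0,0,0,0,0],[0,0,0,0,0,0],[0,0,0.2,0,0,0],[0,0,0.8,0,0,0],[0,0,2,0,0,0],[0,0,3.4,0,0,0],[0,0,4.8,0,0,0],[0,0,6,0,0,0],[0,0,6.8,0,0,0],[0,0,6.8,0,0,0],[0,0,6.8,0,0,0]]]' 75; python3 snap.py w6
python3 -m creep '[[[0.4,-1,0,0,0,0],[0.8,-2,0,0,0,0],[0.8,-2.4,0,0,0,0],[0.8,-2.4,0,0,0,0]]]'; python3 snap.py w7
python3 - <<'E'
import cv2,numpy as np
cv2.imwrite("pics/m3.png",np.hstack([cv2.imread(f"pics/w{i}.png")[60:420,160:560] for i in(6,7)]))
E
```

```text
time_s: 8.9
eef_pos: [535.8, 48.4, 302.3]
ee_rot: [0.001, 0.547, 0.837, 0.0]
force: [-0.0, 1.2, -0.3]
grip_width: 0.88
grip_force: 0.0
[502.2 124.9 372. ] [535.5  48.4 301. ] [-3.000e-04  5.466e-01  8.374e-01 -1.000e-04] 8.95 [-0.13  0.34  1.46 -0.    1.34 -0.54]
time_s: 9.28
eef_pos: [555.6, -13.3, 299.9]
ee_rot: [-0.001, 0.548, 0.837, -0.001]
force: [-0.2, -0.6, -0.4]
grip_width: 0.877
grip_force: 0.0
[522.5  63.3 369.8] [555.4 -12.  300.2] [-1.200e-03  5.473e-01  8.369e-01 -3.000e-04] 9.3333 [-0.23  0.38  1.41  0.    1.35 -0.65]
```

View pics/m3.png

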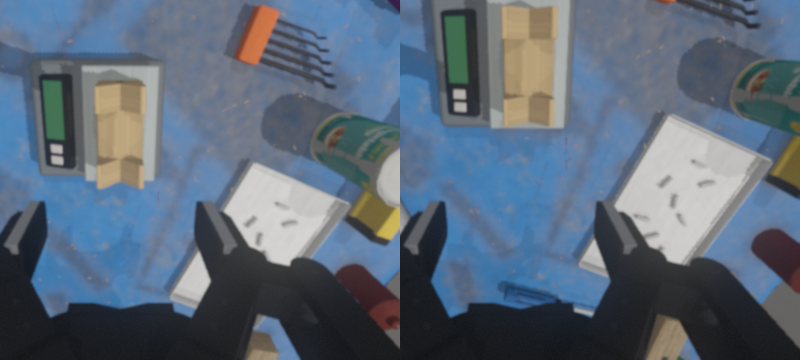

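The cradle stands on the pan with rims showing on all sides. In w6 its corners are about (255,143), (305,140), (303,247), (257,247). Next: a precise cradle pose, and the roller from w1 plus a new view.

```bash
cat > meas.py <<'E'
from seg import *
def poly(n,g,z,lo=(8,50,90),hi=(28,200,255)):
    c,x=blob(n,lo,hi,g);b=cv2.boxPoints(cv2.minAreaRect(x));h=x[:,0].astype(float)
    q=np.array([h[np.argmin(((h-p)**2).sum(1))] for p in b]);P=np.array([plane(c,*p,z) for p in q])
    e=[P[1]-P[0],P[2]-P[1]];print(n,q.tolist(),P.mean(0).round(1),[(round(float(np.linalg.norm(v)),1),round(float(np.degrees(np.arctan2(v[1],v[0]))%180),1)) for v in e]);return c,q
E
python3 - <<'E'
from meas import *
a=poly("w6",(280,190),105);b=poly("w7",(290,126),105)
for p in a[1]:
    print([tri([(a[0],*p),(b[0],*q)])[0].round(1).tolist() for q in b[1] if np.linalg.norm(plane(a[0],*p,105)-plane(b[0],*q,105))<20])
c=pickle.load(open("pics/w1.pkl","rb"));r=cv2.cvtColor(c["image"],cv2.COLOR_RGB2HSV);print(proj(c,[471,-229,20]),r[150:180:10,260:340:10].tolist(),r[120,240:360:30].tolist())
E
python3 -m creep '[[[-1,-1.6,0,0,0,0],[-2,-3.2,0,0,0,0],[-3,-4.8,0,0,0,0],[-3.8,-6,0,0,0,0],[-3.8,-6.4,0,0,0,0],[-3.8,-6.4,0,0,0,0],[-3.8,-6.4,0,0,0,0]]]'; python3 snap.py w8
```

```text
w6 [[258.0, 142.0], [301.0, 142.0], [302.0, 246.0], [258.0, 247.0]] [535.1  49.8 105. ] [(37.5, 23.8), (100.4, 115.6)]
w7 [[262.0, 66.0], [316.0, 67.0], [313.0, 184.0], [264.0, 185.0]] [536.3  47.7 105. ] [(43.3, 22.7), (96.6, 114.2)]
[[496.1, 85.6, 88.5]]
[[535.6, 102.5, 87.9]]
[[576.3, 11.9, 102.3]]
[[536.3, -6.8, 102.4]]
(np.float64(298.1844850221008), np.float64(166.87508270059934)) [[[128, 6, 185], [120, 5, 188], [120, 6, 181], [120, 6, 175], [120, 8, 163], [106, 106, 171], [105, 147, 179], [104, 149, 182]], [[120, 8, 167], [128, 6, 176], [128, 6, 182], [120, 5, 189], [128, 5, 189], [126, 7, 182], [120, 6, 174], [120, 10, 160]], [[108, 78, 125], [116, 13, 140], [120, 8, 158], [126, 7, 171], [128, 6, 179], [120, 6, 185], [132, 7, 191], [128, 5, 190]]] [[109, 78, 138], [106, 102, 165], [104, 147, 187], [104, 150, 187]]
time_s: 9.92
eef_pos: [460.4, -171.1, 301.2]
ee_rot: [-0.0, 0.547, 0.837, 0.0]
force: [0.4, 0.2, -0.5]
grip_width: 0.882
grip_force: 0.0
[427.1 -94.7 371.1] [ 460.8 -170.5  301.2] [-3.000e-04  5.465e-01  8.375e-01  2.000e-04] 9.9667 [-0.59  0.24  1.6   0.    1.3  -1.01]
```

```bash
python3 - <<'E'
from seg import *
obs=[];ends=[]
for n in("w1","w8"):
    c=pickle.load(open(f"pics/{n}.pkl","rb"));c,x=blob(n,(105,0,110),(145,30,255),proj(c,[471,-229,20]))
    r=cv2.minAreaRect(x);b=cv2.boxPoints(r);M=cv2.moments(x);e=[(b[i]+b[(i+1)%4])/2 for i in range(4)]
    i=0 if np.linalg.norm(e[0]-e[2])>np.linalg.norm(e[1]-e[3]) else 1;E=[e[i],e[i+2]]
    P=[plane(c,*map(float,p),20) for p in E];v=P[0]-P[1];print(n,proj(c,[471,-229,20]),r,cv2.contourArea(x),((P[0]+P[1])/2).round(1),np.linalg.norm(v).round(1),np.degrees(np.arctan2(v[1],v[0]))%180)
    obs.append((c,*r[0]));
print(tri(obs))
E
```

```text
w1 (np.float64(298.1844850221008), np.float64(166.87508270059934)) ((300.1397399902344, 165.4447479248047), (101.93728637695312, 32.370872497558594), 19.025606155395508) 3079.0 [ 474.6 -229.3   20. ] 121.6 134.23553736020628
w8 (np.float64(269.3202438626694), np.float64(222.90844566744812)) ((271.7914123535156, 223.85061645507812), (93.6644515991211, 30.840734481811523), 67.61986541748047) 2584.0 [ 476.5 -231.1   20. ] 125.1 134.21194806070463
(array([ 473.92683179, -227.89618265,   22.77387771]), [np.float64(0.04828319766025095), np.float64(0.04828319766013787)])
```

Roller: centre (474.3,-229), z about 20–23, axis 134.2°. Both views agree. Grasping it at the middle.

```bash
python3 -m creep '[[[0.25,-1.2,0,0,0,1.4],[0.54,-2.34,0,0,0,2.8],[0.54,-2.34,0,0,0,4.09],[0.54,-2.34,-1,0,0,4.09],[0.54,-2.34,-2.4,0,0,4.09],[0.54,-2.34,-3.8,0,0,4.09],[0.54,-2.34,-5.2,0,0,4.09],[0.54,-2.34,-6.6,0,0,4.09],[0.54,-2.34,-7.6,0,0,4.09],[0.54,-2.34,-8.3,0,0,4.09],[0.54,-2.34,-8.8,0,0,4.09],[0.54,-2.34,-9,0,0,4.09],[0.54,-2.34,-9,0,0,4.09],[0.54,-2.34,-9,0,0,4.09]]]' 75
python3 -m creep '[[[0,0,0,0,0,0],[0,0,0,0,0,0],[0,0,0,0,0,0],[0,0,0,0,0,0],[0,0,0,0,0,0],[0,0,0,0,0,0],[0,0,0,0,0,0],[0,0,0,0,0,0]]]' 0 40
```

```text
time_s: 11.13
eef_pos: [474.9, -229.4, 76.9]
ee_rot: [0.0, 0.389, 0.921, -0.0]
force: [0.4, -0.3, 0.1]
grip_width: 0.875
grip_force: 0.0
time_s: 11.8
eef_pos: [474.5, -230.2, 77.3]
ee_rot: [0.001, 0.389, 0.921, -0.0]
force: [-2.0, 2.4, 5.2]
grip_width: 0.454
grip_force: 39.7
```

```bash
python3 -m creep '[[[0,0,0.5,0,0,0],[0,0,1.5,0,0,0],[0,0,2.8,0,0,0],[0,0,4.2,0,0,0],[0,0,5.2,0,0,0],[0.25,1.1,5.6,0,0,-0.4],[0.55,2.5,5.6,0,0,-0.9],[0.85,3.9,5.6,0,0,-1.4],[1.15,5.3,5.6,0,0,-1.9],[1.5,6.7,5.6,0,0,-2.4],[1.8,8.1,5.6,0,0,-2.9],[2.1,9.4,5.6,0,0,-3.4],[2.3,10.4,5.6,0,0,-3.8],[2.42,11,5.6,0,0,-4.06],[2.45,11.15,5.6,0,0,-4.06],[2.45,11.15,5.6,0,0,-4.06],[2.45,11.15,5.6,0,0,-4.06],[2.45,11.15,5.6,0,0,-4.06]]]'; python3 snap.py w9
```

```text
time_s: 13.3
eef_pos: [535.3, 47.6, 216.3]
ee_rot: [-0.0, 0.546, 0.838, -0.0]
force: [0.1, 0.0, -3.1]
grip_width: 0.453
grip_force: 41.6
[501.7 124.1 286.2] [535.4  47.6 216.4] [-1.000e-04  5.459e-01  8.378e-01 -1.000e-04] 13.35 [-0.13  0.42  1.58 -0.    1.14 -0.55]
```

View pics/w9.png

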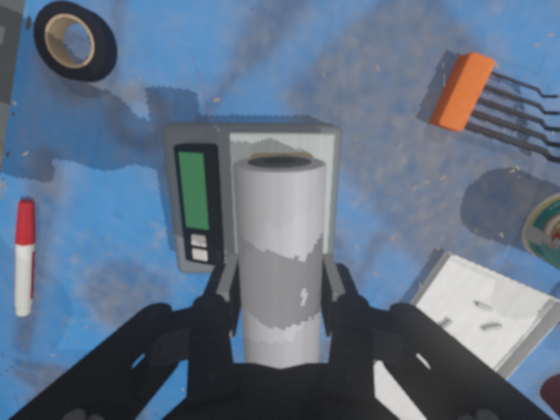

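The roller end, centred at (281,165), lines up with the cradle end, centred at (281,155). Lowering.

```bash
python3 -m creep '[[[0.01,0.03,-0.4,0,0,0],[0.01,0.03,-0.9,0,0,0],[0.01,0.03,-1.3,0,0,0],[0.01,0.03,-1.55,0,0,0],[0.01,0.03,-1.66,0,0,0],[0.01,0.03,-1.7,0,0,0],[0.01,0.03,-1.72,0,0,0],[0.01,0.03,-1.72,0,0,0]]]'
python3 -m creep '[[[0,0,-0.02,0,0,0],[0,0,-0.04,0,0,0],[0,0,-0.04,0,0,0],[0,0,-0.04,0,0,0]]]'
```

```text
time_s: 14.02
eef_pos: [535.9, 49.4, 173.7]
ee_rot: [0.0, 0.545, 0.838, 0.0]
force: [1.3, -0.4, -4.0]
grip_width: 0.454
grip_force: 41.6
time_s: 14.35
eef_pos: [535.9, 49.4, 173.1]
ee_rot: [0.0, 0.545, 0.838, 0.0]
force: [-2.8, 0.0, 4.1]
grip_width: 0.455
grip_force: 42.2
```

```bash
python3 -m creep '[[[0,0,-0.02,0,0,0],[0,0,-0.03,0,0,0],[0,0,-0.03,0,0,0],[0,0,-0.03,0,0,0],[0,0,-0.03,0,0,0]]]' - 20
```

```text
time_s: 14.77
eef_pos: [536.0, 49.4, 173.0]
ee_rot: [0.001, 0.545, 0.838, 0.0]
force: [-4.6, 0.9, 10.1]
grip_width: 0.452
grip_force: 43.1
```

Firmly seated. Open slowly, then rise and check.

```bash
python3 -m creep '[[[0,0,0,0,0,0],[0,0,0,0,0,0],[0,0,0,0,0,0],[0,0,0,0,0,0]]]' 50
python3 -m creep '[[[0,0,0,0,0,0],[0,0,0,0,0,0],[0,0,0,0,0,0],[0,0,0.2,0,0,0],[0,0,0.8,0,0,0],[0,0,2,0,0,0],[0,0,3.4,0,0,0],[0,0,4.6,0,0,0],[0,0,5.2,0,0,0],[0,0,5.2,0,0,0],[0,0,5.2,0,0,0]]]' 75; python3 snap.py w10
python3 -m creep '[[[0.5,-1.2,0,0,0,0],[0.8,-2.2,0,0,0,0],[0.8,-2.4,0,0,0,0],[0.8,-2.4,0,0,0,0],[0.8,-2.4,0,0,0,0]]]' >/dev/null; python3 snap.py w11
python3 - <<'E'
from rig import ctrl
from seg import *
import cv2,numpy as np
t=ctrl.capture("scene")["image"][180:290,220:340,::-1]
cv2.imwrite("pics/m4.png",np.hstack([cv2.imread(f"pics/w{i}.png")[0:320,170:420] for i in(10,11)]+[cv2.resize(t,(300,320),interpolation=cv2.INTER_CUBIC)]))
c,x=blob("w10",(105,0,110),(145,30,255),(280,200));r=cv2.minAreaRect(x);print(r)
b=cv2.boxPoints(r);P=[plane(c,*map(float,p),115) for p in b];print(np.mean(P,0),P)
E
```

```text
time_s: 15.1
eef_pos: [535.8, 49.4, 171.5]
ee_rot: [0.0, 0.545, 0.838, 0.0]
force: [1.0, -0.2, 0.7]
grip_width: 0.586
grip_force: 0.0
time_s: 16.02
eef_pos: [535.7, 49.4, 302.1]
ee_rot: [0.001, 0.545, 0.838, 0.0]
force: [-0.5, 0.5, -1.0]
grip_width: 0.879
grip_force: 0.0
[501.9 125.8 371.9] [535.5  49.4 301. ] [-5.000e-04  5.455e-01  8.381e-01 -2.000e-04] 16.0667 [-0.13  0.34  1.46 -0.    1.34 -0.54]
[521.9  66.1 370.6] [555.4  -9.9 301. ] [-7.000e-04  5.453e-01  8.382e-01 -1.000e-04] 16.5333 [-0.23  0.38  1.41  0.    1.35 -0.65]
((280.0, 200.0), (134.0, 46.0), 90.0)
[536.81218948  47.12549315 115.        ] [array([493.72151465,  97.07867098, 115.        ]), array([528.67508127, 112.60082041, 115.        ]), array([582.73316398,  -1.57943797, 115.        ]), array([542.11899802, -19.59808083, 115.        ])]
```

View pics/m4.png

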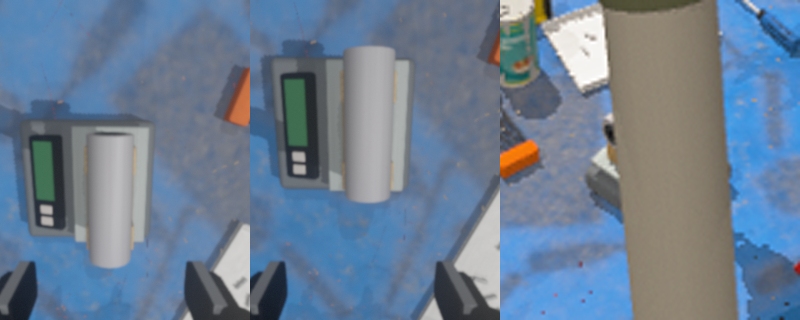

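The roller lies in the groove, centred at about (280,200) in w10, with cradle edges showing evenly on both sides. It measures (537,47) against the cradle's (536,48.5), parallel to it. Handing in.

```bash
python3 -c "
from rig import ctrl
print(ctrl.finish_job())"
```

```text
the job is handed in; nothing more can be done
None
```

I handed the job in at about 16.6 s of robot time: the cradle is on the pan within about 1–2 mm of centre, with the roller released in the groove about midway along, judged from the wrist images; no verdict came back.

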